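# Shut off the pump and bleed the fitting test rig

## Robot

A 6-joint arm with a two-finger parallel gripper is mounted at the origin on the work surface. World frame = base frame: x ahead of the robot, y to its left, z up, the work surface at z = 0. Lengths are in mm, angles in degrees, forces in N, time in s.
With the tool pointing down it reaches from about 350 to 850 mm from the base axis. Payload 8.1 kg.
Tool frame: the origin (TCP) lies at the centre of the arm's flange, where the gripper is bolted on; the fingertips stand 173 mm ahead of it and the grasp point (between the pads) lies 155 mm ahead of it; z points along the fingers, y is the line along which they close (so a half turn about z gives the same grasp; the last joint's range is limited). The gripper opens to 85 mm and grips with 20 to 120 N. Pads are 22 mm wide; open, the fingers measure 114 mm over their backs; the gripper's body (76 mm by 85 mm) begins 54 mm behind the grasp point. The pads swing forward as they close: fully open they stand 13 mm farther back than shut.
Start: joints at [62.143, 7.471, 85.268, -0, 87.261, -4.893], TCP at [234.073, 552.464, 404.692] pointing down, gripper open.
Joint ranges: [-169.43, 169.43], [-51.17, 129.36], [1.28, 143.12], [-76.62, 256.62], [0, 156.53], [-152.29, 152.29]. Speed limits (degrees/s): [136.94, 136.94, 159.86, 180, 180, 180].

## Interface

Orientations are given as [roll, pitch, yaw] about the fixed x, y, z axes, in that order (R = Rz(yaw) Ry(pitch) Rx(roll)).
In Python, from bench import * gives the robot as it stands.
- The arm moves only by the shell command python3 -m jog 'ROWS' [FORCE]. ROWS is text: rows parted by semicolons, each of 7 numbers parted by spaces: the shift along the tool's x, y, z scaled (see below), then the turn, a rotation vector about the tool's x, y, z scaled (see below), then the closure, from -1 (fully open) to 1 (shut). In form: tx ty tz wx wy wz hand; .... A call has 1 to 5 rows; each row shifts and turns the commanded pose from where the row before left it, along the tool's axes as they then stand; what a row does not reach is not made up. The controller multiplies each number of a shift by 0.1 m and each number of a turn by 60 degrees. A row lasts 1/8 s, in which the tool goes at most 62.5 mm and 10.7 degrees, less where a joint would pass 70% of its speed; a pose out of reach is approached as far as the arm can. A call with a number of a shift or a turn outside -1 to 1 is refused whole. A call with a gripper value outside its range is refused whole. The fingers move at their own pace and stop on an object; FORCE is the grip in N (left out, the last holds). Time passes only in rows, so rows that do not move let the fingers close. It gives the time, the measured TCP pose, the force, the opening and the grip force at its end, in the units of the state.
- sense(): the state, without advancing time (a new reading comes with each control period).
- snapshot(name): name is "side" or "top" or "wrist"; returns a dict with "img" (384x512x3 uint8, red, green, blue), "fx", "fy", "cx", "cy" (pixels), "dist" ([k1, k2, p1, p2, k3] as OpenCV has them; the pictures are not rectified), "extrinsics" (4x4, takes a point from camera to world coordinates). Camera axes: x right, y down, z forward; pixel columns grow to the right and rows downward; lengths in mm; the calibration is good to about 2 mm. A picture is of the moment at which its call begins. There is no depth.
- hand_in(): hands the job in; it is judged then, once.
The state is a dict: "time": time; "joint_pos": joint angles; "qd": joint speeds; "joint_efforts": joint torques, N m; "tool_pos": TCP position; "tcp_rot": TCP orientation; "ft_force": force on the tool from outside, world axes, zero at the start; "wrist_torque": the same for the moment, N m; "finger_gap": finger opening in mm; "grip_force": force on a finger pad.
Only numpy, scipy, OpenCV 4.12 (cv2) and the standard library are available. Lean on these libraries where they do the work, as an engineer would, in place of code of your own. Each camera call takes 0.05 s, during which the arm holds its last target. There are 200 camera calls.

## Task

The pressure test is over: shut off the pump by pushing the red handle all the way round until it stands straight across its pipe, and then open the drain by pushing the yellow handle all the way round until it lies in line with its pipe. Push the handles with a fingertip, without pinching them, and leave the blue-handled valve and the loose parts on the bench as they are.

Things in the scene. Friction and masses are not known exactly. Their poses are not given: they have to be found in the camera images.
- manifold: fixed test rig on a steel drip tray 360 x 500 mm, rim 14 mm high. Origin on the bench under the middle valve stem; x axis: from the valves to the header; y axis: along the row of three ball valves, 160 mm apart; which place has which colour varies. Valve bodies are 36 mm wide, 97 mm high; outlet pipes (tops at most 93 mm high) run to -x, towards the robot
- header (a point): top centre of the dark header block (50 x 430 mm along the rig's y, top 100 mm above the bench), 150 mm beyond the row of valve stems. A 63 mm pressure gauge stands on it 195 mm to the rig's -y, its top 194 mm above the bench
- red_lever (a joint): red handle (the pump (supply) valve): 0 = open stop, in line with its pipe, pointing towards the robot (rig's -x); 1.571 = shut stop, straight across its pipe, pointing left (rig's +y). Shutting is clockwise seen from above. Stays where left; turning takes 0.5 N m (6 N at the handle point). It starts open or part-way, 0 to 0.4.
- red_handle (a point): point in the red plastic sleeve of the handle, 90 mm out from the stem axis, mid-height and mid-width (130 mm above the bench). The sleeve is 80 mm long (40 to 120 mm from the stem axis), 18 mm wide, 16 mm high (122 to 138 mm above the bench), free all round and below; its sides are upright
- red_stem (a point): point on the upright turning axis of the red-handled valve, at the height of its handle (130 mm above the bench)
- yellow_lever (a joint): yellow handle (the drain valve): 0 = open stop, in line with its pipe, pointing towards the robot (rig's -x); 1.571 = shut stop, straight across its pipe, pointing left (rig's +y). Shutting is clockwise seen from above. Stays where left; turning takes 0.5 N m (6 N at the handle point). It starts shut or nearly so, 1.35 to 1.57.
- yellow_handle (a point): point in the yellow plastic sleeve of the handle, 90 mm out from the stem axis, mid-height and mid-width (130 mm above the bench). The sleeve is 80 mm long (40 to 120 mm from the stem axis), 18 mm wide, 16 mm high (122 to 138 mm above the bench), free all round and below; its sides are upright
- yellow_stem (a point): point on the upright turning axis of the yellow-handled valve, at the height of its handle (130 mm above the bench)
- blue_lever (a joint): blue handle (the test-line valve, plugged test piece on its outlet): 0 = open stop, in line with its pipe, pointing towards the robot (rig's -x); 1.571 = shut stop, straight across its pipe, pointing left (rig's +y). Shutting is clockwise seen from above. Stays where left; turning takes 0.5 N m (6 N at the handle point). It starts open, 0 to 0.1, and is to stay there.
- blue_handle (a point): point in the blue plastic sleeve of the handle, 90 mm out from the stem axis, mid-height and mid-width (130 mm above the bench). The sleeve is 80 mm long (40 to 120 mm from the stem axis), 18 mm wide, 16 mm high (122 to 138 mm above the bench), free all round and below; its sides are upright
- blue_stem (a point): point on the upright turning axis of the blue-handled valve, at the height of its handle (130 mm above the bench)
- elbow: loose zinc-plated 90-degree elbow fitting, 58 mm tall, 35 mm wide hexagon foot, 50 mm long; stands upright on the drip tray between two valve branches; origin under its centre. Not to be disturbed
- adapter: loose zinc-plated straight adapter with a hexagon collar, 56 mm tall, 37 mm across; stands upright on the drip tray between two valve branches; origin under its centre. Not to be disturbed
- swivel: loose swivel-nut fitting with a blue plastic cap, 50 mm tall, 39 mm across; stands upright on the drip tray between two branches, between valves and header; origin under its centre. Not to be disturbed
- sealant: loose white bottle of thread sealant with a red cap, 44 mm diameter, 125 mm tall, standing on the bench in front of the drip tray; origin under its centre. Not to be disturbed
- spanner: loose open-ended steel spanner, 200 mm long, lying flat on the bench at the robot's right; origin under its middle. Not to be disturbed
- cap: loose red plastic dust cap, 32 mm diameter, 19 mm tall, on the drip tray between two branches, between valves and header; origin under its centre. Not to be disturbed
- bin: loose blue open-fronted picking bin holding fittings, 220 x 150 x 125 mm, on the bench at the robot's left; origin under its centre. Not to be disturbed

How it is judged (in metres and radians):
On the way, in this order (a step that is already met when the one before it is completed fails the run):
1. the red handle is pushed fully shut, across its pipe, with the drain still shut (value of joint red_lever above 1.45 rad and value of joint yellow_lever above 1.1 rad), for 0.2 s.
2. then the yellow handle is pushed fully open, in line with its pipe (value of joint yellow_lever below 0.12 rad and value of joint red_lever above 1.45 rad), for 0.2 s.
At the end, for the whole second after the job is handed in: red handle within 0.12 rad of its shut stop, yellow handle within 0.12 rad of its open stop, blue handle point within 20 mm and every loose part within 15 mm of where it started (all of step 2 and distance of blue_handle from where it was at the start of the episode below 0.02 m and distance of each of elbow, adapter, swivel, sealant, spanner, cap, bin from where it was at the start of the episode below 0.015 m); the robot touches nothing.
It fails at once if the drain is opened while the pump is not yet shut off (yellow handle below 1.1 rad with the red one below 1.45 rad) (value of joint yellow_lever below 1.1 rad and value of joint red_lever below 1.45 rad).
It fails at once if the blue handle is moved (its handle point by over 20 mm) (distance of blue_handle from where it was at the start of the episode above 0.02 m).
It fails at once if a loose part is moved or lifted by over 15 mm (distance of any of elbow, adapter, swivel, sealant, spanner, cap, bin from where it was at the start of the episode above 0.015 m).
It fails at once if a handle is pinched: the fingers press on both its long sides at once, over 3 N each ((contact force between the fingers and red_lever_c0 above 3 N and contact force between the fingers and red_lever_c1 above 3 N) or (contact force between the fingers and yellow_lever_c0 above 3 N and contact force between the fingers and yellow_lever_c1 above 3 N) or (contact force between the fingers and blue_lever_c0 above 3 N and contact force between the fingers and blue_lever_c1 above 3 N)).
It also fails if it takes over 58 s, if anything falls off the work surface, if the arm or the gripper's body presses on something with over 40 N, if the wrist force passes 120 N, or if a joint passes its speed limit or range.

## Working session

There is one attempt and no reset: what is moved stays moved. The work goes in short steps, Python scripts to look and compute and a shell command to move; the robot and the scene stay as the last step left them, time stands still between calls to the robot, and variables do not carry over. Pictures are saved under pics/ and viewed, at most 10 in all, crops included, and the job is handed in when it is done.

```bash
mkdir -p pics
cat > h.py <<'E'
from bench import *
import numpy as np, cv2
def ray(s,uv,z):
    K=np.array([[s["fx"],0,s["cx"]],[0,s["fy"],s["cy"]],[0,0,1]])
    p=cv2.undistortPoints(np.array([[uv]],float),K,np.array(s["dist"],float))[0,0]
    E=np.array(s["extrinsics"]);d=E[:3,:3]@[p[0],p[1],1];o=E[:3,3]
    return o+d*(z-o[2])/d[2]
E
python3 - <<'E'
from h import *
for n in("top","side"):
    s=snapshot(n);cv2.imwrite(f"pics/{n}0.png",s["img"][:,:,::-1])
    print(n,np.round(s["extrinsics"],2).tolist())
    hsv=cv2.cvtColor(s["img"],cv2.COLOR_RGB2HSV)
    for c,(a,b) in dict(red=(0,6),red2=(172,179),yel=(22,34),blue=(100,125)).items():
        m=cv2.inRange(hsv,(a,120,70),(b,255,255))
        N,l,st,ce=cv2.connectedComponentsWithStats(m)
        for i in range(1,N):
            if st[i,4]>40: print(c,st[i].tolist(),ce[i].round(1),ray(s,ce[i],138).round(0))
print(sense())
E
```

```text
top [[0.02, -0.99, 0.12, 414.3], [-1.0, -0.02, -0.02, 41.38], [0.02, -0.12, -0.99, 1199.06], [0.0, 0.0, 0.0, 1.0]]
red [290, 159, 9, 9, 64] [294.1 163. ] [597. -68. 138.]
red [205, 188, 11, 27, 153] [210.  200.6] [483. 173. 138.]
red [267, 241, 7, 7, 42] [270.2 244.1] [363.  -1. 138.]
yel [231, 176, 27, 6, 140] [244.2 178.8] [548.  77. 138.]
blue [452, 0, 22, 18, 231] [459.6   6.2] [1098. -574.  138.]
blue [473, 0, 29, 10, 115] [485.    3.3] [1109. -652.  138.]
blue [136, 18, 54, 74, 1711] [165.1  61.4] [897. 322. 138.]
blue [191, 20, 52, 74, 2082] [217.4  62.4] [899. 166. 138.]
blue [247, 22, 52, 73, 2028] [269.4  63.8] [899.  10. 138.]
blue [300, 23, 54, 73, 1867] [322.5  64.8] [ 900. -151.  138.]
blue [352, 24, 56, 73, 1553] [375.1  66.4] [ 899. -310.  138.]
blue [466, 110, 41, 55, 1085] [486.5 138.2] [ 684. -636.  138.]
blue [442, 128, 15, 28, 197] [448.8 139.7] [ 677. -524.  138.]
blue [454, 137, 9, 16, 65] [457.4 144.4] [ 663. -549.  138.]
blue [243, 156, 9, 9, 60] [246.8 159.9] [604.  71. 138.]
blue [461, 162, 42, 22, 455] [481.4 172.4] [ 581. -615.  138.]
blue [438, 165, 14, 
[... 1003 characters left out ...]
658.  138.]
{'time': 0.1, 'joint_pos': array([ 6.21408609e+01,  7.51232832e+00,  8.53241885e+01,  1.55752120e-03,
        8.72616694e+01, -4.89321732e+00]), 'qd': array([ 0.10291125, -0.09314557, -0.16041691,  0.02798182, -0.0506242 ,
        0.02236035]), 'joint_efforts': array([ 2.23726223e-03, -5.70955718e+01, -5.01937652e+01, -1.76383865e-04,
        8.34000675e-03, -7.11777398e-05]), 'tool_pos': array([233.98840698, 552.26718228, 403.72193767]), 'tcp_rot': array([-1.79902304e+02, -9.92512633e-03,  1.57033994e+02]), 'ft_force': array([-0.6803667 ,  0.94568622,  0.74365009]), 'wrist_torque': array([-0.00561317, -0.00776668,  0.00030757]), 'grip_force': 0.0, 'finger_gap': 85.4436510759069}
```

View pics/top0.png

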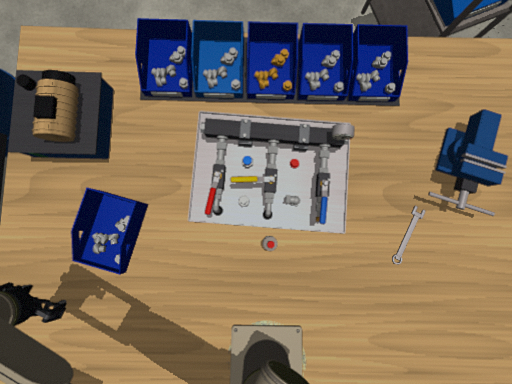

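View pics/side0.png

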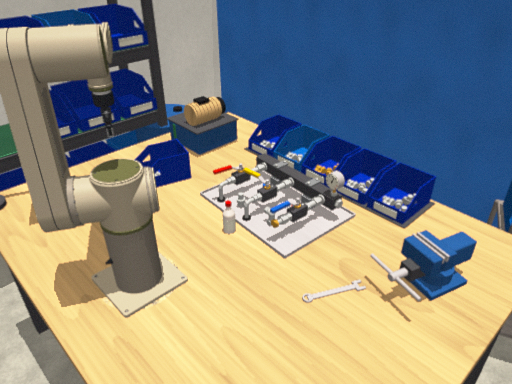

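Top view: the red handle is at the left (210,200), nearly in line with its pipe. Yellow is in the middle (244,179), pointing left, and blue is at the right (323,210). The bottle is at (270,244), clear of the red sweep.

```bash
cat > m.py <<'E'
from h import *
def sleeves(n="top",out=True):
    s=snapshot(n);hsv=cv2.cvtColor(s["img"],cv2.COLOR_RGB2HSV);r={}
    for c,(a,b,ap) in dict(red=(0,6,(483,173)),yel=(20,34,(548,77)),blue=(100,125,(463,-152))).items():
        m=cv2.inRange(hsv,(a,110,50),(b,255,255))
        N,l,st,ce=cv2.connectedComponentsWithStats(m)
        best=[i for i in range(1,N) if st[i,4]>90 and (st[i,4]<260)]
        i=min(best,key=lambda i:np.hypot(*(ray(s,ce[i],134)[:2]-ap)))
        v,u=np.nonzero(l==i);P=np.array([ray(s,p,134)[:2] for p in zip(u,v)])
        mu=P.mean(0);w,V=np.linalg.eigh(np.cov((P-mu).T));d=V[:,1]
        q=(P-mu)@d
        r[c]=(mu,d,q.max()-q.min());print(c,mu.round(1),"axis deg",np.degrees(np.arctan2(d[1],d[0])).round(1),"len",r[c][2].round(0))
    return s,r
if __name__=="__main__":
    s,r=sleeves()
    g=s["img"].astype(int)
    # tray mask: bright neutral
    hsv=cv2.cvtColor(s["img"],cv2.COLOR_RGB2HSV)
    m=cv2.inRange(hsv,(0,0,150),(179,45,255));m[:105]=0;m[240:]=0;m[:,:180]=0;m[:,365:]=0
    c=max(cv2.findContours(m,0,1)[0],key=cv2.contourArea)
    b=cv2.boxPoints(cv2.minAreaRect(c));W=np.array([ray(s,p,14)[:2] for p in b])
    print(b.round(0).tolist(),W.round(0).tolist())
    for i in range(4):
        e=W[(i+1)%4]-W[i];print(np.hypot(*e).round(0),np.degrees(np.arctan2(e[1],e[0])).round(1))
    print("bottle",ray(s,(270.2,244.1),125))
E
python3 m.py
python3 - <<'E'
import cv2
i=cv2.imread('pics/top0.png')[100:260,180:365];cv2.imwrite('pics/c.png',cv2.resize(i,None,fx=4,fy=3.7,interpolation=cv2.INTER_CUBIC))
E
```

```text
red [482.7 173.7] axis deg 168.6 len 78.0
yel [548.3  77.1] axis deg 92.6 len 76.0
blue [ 463.3 -152.5] axis deg 175.2 len 76.0
[[188.0, 221.0], [195.0, 130.0], [351.0, 142.0], [344.0, 233.0]] [[425.0, 257.0], [723.0, 247.0], [693.0, -268.0], [395.0, -241.0]]
298.0 -2.0
515.0 -93.3
299.0 174.9
499.0 86.6
bottle [362.09213717  -2.04024861 125.        ]
```

View pics/c.png

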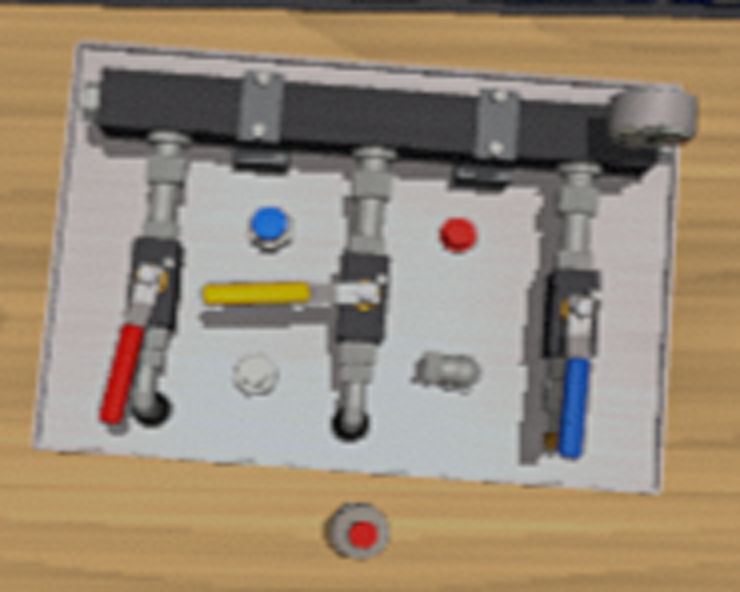

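```bash
python3 -m jog '0 0 0 0 0 -0.164 1; 0 0 0 0 0 -0.164 1; -0.27 -0.41 0 0 0 0 1; -0.27 -0.41 0 0 0 0 1; -0.27 -0.41 0 0 0 0 1' 40; python3 -m jog '-0.27 -0.41 0 0 0 0 1; -0.27 -0.41 0 0 0 0 1; -0.27 -0.41 0 0 0 0 1; -0.27 -0.41 0 0 0 0 1; 0 0 0 0 0 0 1'
cat > r.py <<'E'
from h import *
def rig(p): 
    a=np.radians(-3.27);d=np.array(p[:2])-[552,-.7];return d@[np.cos(a),np.sin(a)],d@[-np.sin(a),np.cos(a)]
if __name__=="__main__":
    s=sense();print(np.round(rig(s["tool_pos"]),1),s["tool_pos"].round(1),s["tcp_rot"].round(1),s["ft_force"].round(1),s["time"],s["finger_gap"])
E
python3 r.py
```

```text
time: 0.78
tool_pos: [308.3, 423.7, 404.3]
tcp_rot: [-180.0, -0.0, 176.8]
ft_force: [0.4, 0.2, 0.1]
finger_gap: 0.3
grip_force: 0.0
time: 1.4
tool_pos: [407.6, 252.6, 404.5]
tcp_rot: [-180.0, 0.0, 176.5]
ft_force: [0.0, 0.5, -0.4]
finger_gap: -0.2
grip_force: 0.0
[-158.6  244.7] [407.6 252.6 404.5] [-180.     0.   176.5] [ 0.   0.5 -0.4] 1.4 -0.15310149860902283
```

```bash
python3 -m jog '-0.26 -0.4 0 0 0 0 1; -0.26 -0.4 0 0 0 0 1; -0.26 -0.4 0 0 0 0 1; 0 0 0 0 0 0 1; 0 0 0.3 0 0 0 1'; python3 -m jog '0 0 0.4 0 0 0 1; 0 0 0.4 0 0 0 1; 0 0 0.08 0 0 0 1;0 0 0 0 0 0 1'; python3 r.py
```

```text
time: 2.02
tool_pos: [478.1, 131.6, 376.8]
tcp_rot: [179.9, 0.3, 176.7]
ft_force: [-0.2, -0.1, -0.5]
finger_gap: -0.1
grip_force: 0.0
time: 2.52
tool_pos: [477.1, 131.7, 287.1]
tcp_rot: [180.0, -0.0, 176.8]
ft_force: [-0.4, 0.1, 1.1]
finger_gap: -0.0
grip_force: 0.0
[-82.3 127.9] [477.1 131.7 287.1] [180.   -0.  176.8] [-0.4  0.1  1.1] 2.525 -0.04292520079731709
```

Run:
```python
from h import *
s=snapshot("side");i=s["img"][120:270,170:370,::-1];cv2.imwrite("pics/s1.png",cv2.resize(i,None,fx=4,fy=4,interpolation=cv2.INTER_CUBIC))
```

```text
(no output)
```

View pics/s1.png

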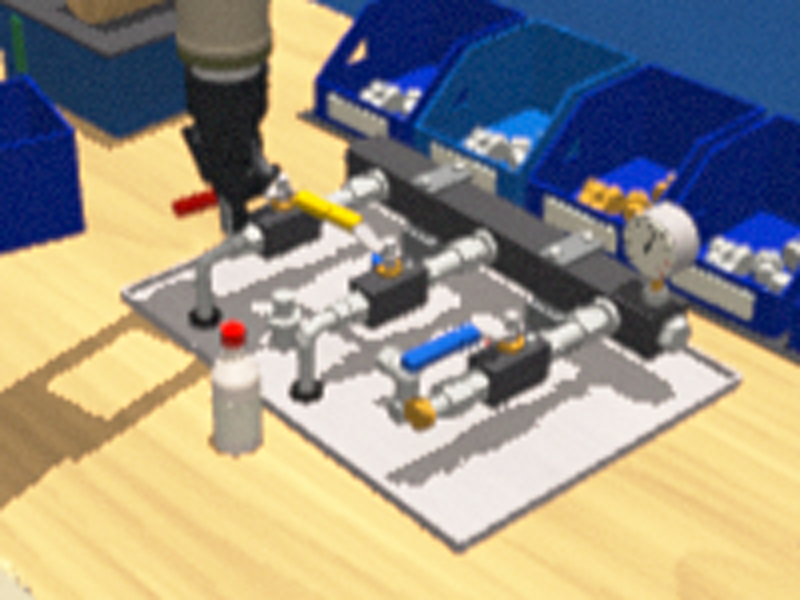

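The closed fingertip is at about (235,225) in the crop, just to the right of the red handle and clear of the pipe and the bottle. I'll push red round now.

```bash
python3 -m jog '0.01 0.1 0 0 0 0 1; 0.01 0.1 0 0 0 0 1; 0 0.14 0 0 0 0 1; 0 0.14 0 0 0 0 1; -0.04 0.12 0 0 0 0 1'; python3 -m jog '-0.04 0.12 0 0 0 0 1; -0.08 0.11 0 0 0 0 1; -0.08 0.11 0 0 0 0 1; -0.1 0.07 0 0 0 0 1;-0.1 0.07 0 0 0 0 1'; python3 r.py
```

```text
time: 3.2
tool_pos: [482.9, 190.8, 287.2]
tcp_rot: [-179.9, 0.0, 176.7]
ft_force: [0.0, -6.9, -0.0]
finger_gap: -0.2
grip_force: 3.1
time: 3.82
tool_pos: [524.9, 236.4, 286.1]
tcp_rot: [-179.9, -0.2, 176.7]
ft_force: [-6.0, -6.0, -0.7]
finger_gap: 0.1
grip_force: 2.9
[-40.5 235.2] [524.9 236.4 286.1] [-179.9   -0.2  176.7] [-6.  -6.  -0.7] 3.825 0.12446618453332386
```

```bash
python3 -m jog '-0.1 0.03 0 0 0 0 1; -0.1 0.03 0 0 0 0 1; -0.05 0 0 0 0 0 1; 0 0 0 0 0 0 1; 0 0 0 0 0 0 1'; python3 r.py; python3 m.py | head -3
```

```text
time: 4.45
tool_pos: [548.3, 241.6, 285.9]
tcp_rot: [-179.9, -0.5, 176.8]
ft_force: [-17.3, -2.2, 7.8]
finger_gap: -0.2
grip_force: 8.6
[-17.5 241.7] [548.3 241.6 285.9] [-179.9   -0.5  176.8] [-17.3  -2.2   7.8] 4.45 -0.15764809928263437Traceback (most recent call last):
  File "m.py", line 15, in <module>
    s,r=sleeves()
        ~~~~~~~^^
  File "m.py", line 8, in sleeves
    i=min(best,key=lambda i:np.hypot(*(ray(s,ce[i],134)[:2]-ap)))
ValueError: min() iterable argument is empty
```

```bash
python3 -m jog '0.15 0 0 0 0 0 1; 0.2 0 0 0 0 0 1; 0 0 -0.4 0 0 0 1; 0 0 -0.4 0 0 0 1; 0 0 -0.2 0 0 0 1'; python3 -m jog '-0.22 -0.4 0 0 0 0 1; -0.22 -0.4 0 0 0 0 1; -0.22 -0.4 0 0 0 0 1; -0.22 -0.4 0 0 0 0 1;0 0 0 0 0 0 1'; python3 r.py
python3 - <<'E'
from h import *
s=snapshot("side");i=s["img"][120:270,170:370,::-1];cv2.imwrite("pics/s2.png",cv2.resize(i,None,fx=4,fy=4,interpolation=cv2.INTER_CUBIC))
E
```

```text
time: 5.12
tool_pos: [516.1, 243.7, 390.0]
tcp_rot: [179.9, 0.2, 176.7]
ft_force: [0.4, 0.8, -0.3]
finger_gap: 0.0
grip_force: 0.0
time: 5.75
tool_pos: [595.4, 75.5, 385.8]
tcp_rot: [-180.0, -0.0, 176.5]
ft_force: [0.2, 0.3, -0.1]
finger_gap: -0.0
grip_force: 0.0
[39.  78.6] [595.4  75.5 385.8] [-180.    -0.   176.5] [ 0.2  0.3 -0.1] 5.75 -0.026574955745651933
```

View pics/s2.png

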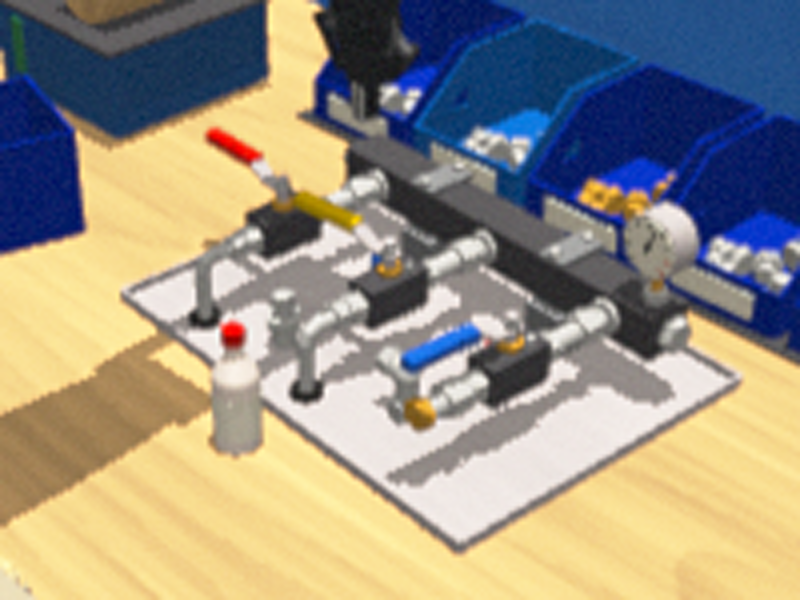

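Red, at (235,145) in the crop, is now across its pipe and parallel to the still-shut yellow. I'll measure its angle while lowering behind the yellow handle.

```bash
python3 -m jog '0 0 0.4 0 0 0 1; 0 0 0.4 0 0 0 1; 0 0 0.19 0 0 0 1; 0 0 0 0 0 0 1'; python3 r.py
python3 - <<'E'
from h import *
s=snapshot("side");hsv=cv2.cvtColor(s["img"],cv2.COLOR_RGB2HSV)
m=cv2.inRange(hsv,(0,110,50),(6,255,255))|cv2.inRange(hsv,(174,110,50),(179,255,255));m[175:]=0;m[:140]=0;m[:,:200]=0;m[:,260:]=0
v,u=np.nonzero(m);P=np.array([ray(s,p,132)[:2] for p in zip(u,v)])
mu=P.mean(0);w,V=np.linalg.eigh(np.cov((P-mu).T));d=V[:,1]*np.sign(V[1,1]);e=mu-[561.1,157.9]
print(len(u),mu.round(1),"axis",np.degrees(np.arctan2(d[1],d[0])),"stem-dir",np.degrees(np.arctan2(e[1],e[0])),np.hypot(*e),"shut=86.7")
E
```

```text
time: 6.3
tool_pos: [593.6, 78.8, 286.1]
tcp_rot: [-180.0, -0.2, 176.8]
ft_force: [0.3, 0.3, -0.2]
finger_gap: 0.3
grip_force: 0.0
[37.  81.8] [593.6  78.8 286.1] [-180.    -0.2  176.8] [ 0.3  0.3 -0.2] 6.3 0.25501254276859614
51 [562.8 235. ] axis 83.75140044958198 stem-dir 88.73218385544948 77.09865611540343 shut=86.7
```

```bash
python3 -m jog '0.13 0.01 0 0 0 0 1; 0.13 0.01 0 0 0 0 1; 0.09 0.01 0 0 0 0 1; 0.09 0.01 0 0 0 0 1; 0.12 -0.02 0 0 0 0 1'; python3 -m jog '0.12 -0.02 0 0 0 0 1; 0.11 -0.06 0 0 0 0 1; 0.11 -0.06 0 0 0 0 1; 0.09 -0.1 0 0 0 0 1; 0.09 -0.1 0 0 0 0 1'; python3 r.py
```

```text
time: 6.98
tool_pos: [539.3, 83.0, 289.9]
tcp_rot: [-180.0, 0.4, 176.7]
ft_force: [7.2, -2.9, 0.9]
finger_gap: 0.1
grip_force: 3.1
time: 7.6
tool_pos: [485.4, 52.6, 289.9]
tcp_rot: [179.9, 0.4, 176.7]
ft_force: [6.7, 3.5, 0.7]
finger_gap: 0.1
grip_force: 3.1
[-69.5  49.4] [485.4  52.6 289.9] [179.9   0.4 176.7] [6.7 3.5 0.7] 7.6 0.14765369180104462
```

```bash
python3 -m jog '0.06 -0.12 0 0 0 0 1; 0.06 -0.12 0 0 0 0 1; 0 -0.08 0 0 0 0 1; 0 0 0 0 0 0 1; 0 0 0 0 0 0 1'; python3 r.py
```

```text
time: 8.22
tool_pos: [471.0, 23.7, 289.5]
tcp_rot: [179.6, 0.2, 176.8]
ft_force: [0.6, 20.0, 5.4]
finger_gap: 0.1
grip_force: 9.9
[-82.3  19.7] [471.   23.7 289.5] [179.6   0.2 176.8] [ 0.6 20.   5.4] 8.225 0.10373118448291384
```

```bash
python3 -m jog '0 0.15 0 0 0 0 1; 0 0.15 0 0 0 0 1; 0 0 -0.4 0 0 0 1; 0 0 -0.4 0 0 0 1; 0 0 -0.3 0 0 0 1'; python3 -m jog '0.2 0.45 0 0 0 0 1; 0.2 0.45 0 0 0 0 1; 0.2 0.45 0 0 0 0 1; 0.2 0.45 0 0 0 0 1; 0.2 0.45 0 0 0 0 1';  python3 -m jog '0.1 0.4 0 0 0 0 1; 0.1 0.4 0 0 0 0 1; 0.1 0.4 0 0 0 0 1; 0 0 0 0 0 0 1; 0 0 0 0 0 0 1'
python3 m.py
python3 - <<'E'
from h import *
s=snapshot("top");i=s["img"][100:260,180:365,::-1];cv2.imwrite('pics/e.png',cv2.resize(i,None,fx=4,fy=3.7,interpolation=cv2.INTER_CUBIC))
E
```

```text
time: 8.85
tool_pos: [472.6, 51.6, 399.5]
tcp_rot: [-180.0, 0.1, 176.7]
ft_force: [-0.0, -0.5, -0.0]
finger_gap: 0.0
grip_force: 0.0
time: 9.48
tool_pos: [384.5, 283.0, 397.8]
tcp_rot: [-180.0, 0.0, 176.7]
ft_force: [0.2, 0.3, -0.0]
finger_gap: -0.1
grip_force: 0.0
time: 10.1
tool_pos: [362.3, 402.9, 397.4]
tcp_rot: [-179.9, -0.0, 176.8]
ft_force: [-0.3, 0.2, 0.7]
finger_gap: -0.1
grip_force: 0.0
red [566.5 237.9] axis deg 86.3 len 77.0
yel [472.1   4.5] axis deg 175.9 len 76.0
blue [ 463.8 -152.5] axis deg 175.5 len 76.0
[[188.0, 227.0], [191.0, 139.0], [347.0, 145.0], [344.0, 233.0]] [[404.0, 256.0], [690.0, 259.0], [683.0, -254.0], [396.0, -241.0]]
286.0 0.4
513.0 -90.8
287.0 177.4
498.0 89.0
bottle [362.09213717  -2.04024861 125.        ]
```

View pics/e.png

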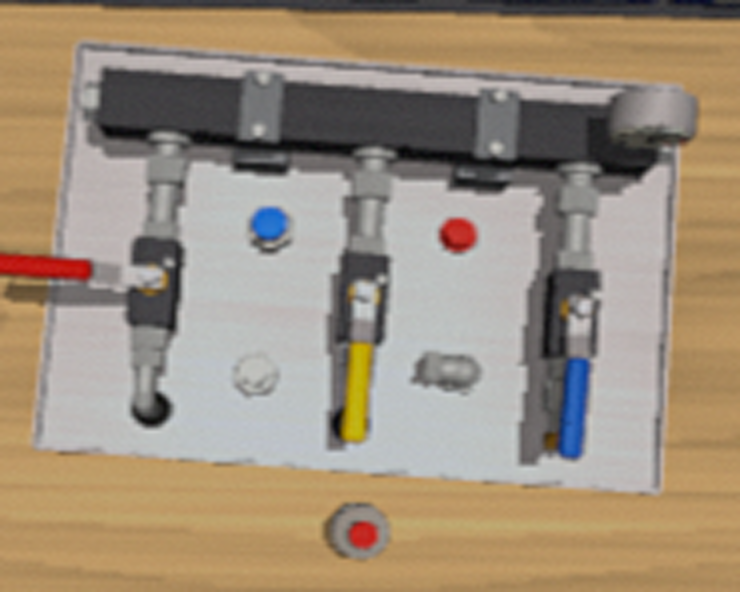

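Red is straight across at 86.3° (expected 86.7°) and yellow is in line at 175.9° (expected 176.7°). Blue and the loose parts in this view have not moved, so I'm handing in.

```bash
python3 -c "from bench import *;print(hand_in())"
```

```text
the job is handed in; nothing more can be done
None
```

I pushed the red handle fully shut and then the yellow handle fully open, left the blue valve and loose parts untouched, and handed the job in at about 10 s; no verdict was shown.

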